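Start the tester, then hold a terminal block hard against the sprung plunger

TASK

Start the contact check by pressing the tester's buttons fully down one at a time, red, then yellow, then green, letting each spring back up. Then take the green terminal block, lay it lengthwise on the jig's black lane and press its end squarely against the sprung plunger until it meets the steel stop plate, firmly but without ramming it. Finish while still holding it pressed there flat on the bed, letting nothing go, and leave all the other things where they are.

Things in the scene. Friction and masses are not known exactly. Their poses are not given: they have to be found in the camera images.
- red_button_top (a point): Centre of the top of the red push button: a red round cap 26 mm across in a small black housing on the tester, pressed straight down. The three buttons stand in one row, 58 mm apart; which colour is where changes.
- red_button (a joint): Travel of the red button in m: 0 = up, 0.006 = fully down; it counts as pressed beyond 0.0045. It springs back by itself and needs 4 N to go fully down.
- yellow_button_top (a point): Centre of the top of the yellow push button: a yellow round cap 26 mm across in a small black housing on the tester, pressed straight down. The three buttons stand in one row, 58 mm apart; which colour is where changes.
- yellow_button (a joint): Travel of the yellow button in m: 0 = up, 0.006 = fully down; it counts as pressed beyond 0.0045. It springs back by itself and needs 4 N to go fully down.
- green_button_top (a point): Centre of the top of the green push button: a green round cap 26 mm across in a small black housing on the tester, pressed straight down. The three buttons stand in one row, 58 mm apart; which colour is where changes.
- green_button (a joint): Travel of the green button in m: 0 = up, 0.006 = fully down; it counts as pressed beyond 0.0045. It springs back by itself and needs 4 N to go fully down.
- tester: Grey flat box with a black face, 84 x 186 x 28 mm (x, y, z), fixed to the bench, carrying the three buttons in a row along its y axis. Origin: centre of its underside; z up.
- terminal_block_center (a point): Centre (half-way up) of the loose green terminal block: 52 mm long along this frame's y axis, 16 mm wide along x, 18 mm high along z, about 30 g, square ends. It starts lying flat on the bench; grasp it across its 16 mm width.
- jig: Aluminium check jig fixed to the bench: a flat open bed plate, 72 mm wide (y) and 10 mm thick, on which a black lane 22 mm wide runs along the jig's x axis towards a steel stop plate. Origin: on the bench, straight below the middle of the stop plate's front face; x runs along the lane in the pressing direction (into the stop), z up. The bed reaches from x = -0.120 to +0.080, its top is at z = 0.010; behind the stop plate stands a blue spring housing up to z = 0.030.
- stop_plate: Steel stop plate of the jig, 16 mm thick, 56 mm wide, 26 mm high. Origin: the lower middle of its front face, on the bed's top (jig x = 0, z = 0.010); axes as the jig's. Its front face is the hard stop that the end of the terminal block must meet.
- plunger_tip (a point): Tip of the sprung plunger: a brass-headed pin 10 mm across that sticks 12 mm out of the middle of the stop plate's front face towards jig -x, 9 mm above the bed; it moves with the plunger.
- plunger (a joint): How far the plunger is pushed in, in m: 0 = fully out, 0.012 = its tip flush with the stop plate's face, so that a block pressing it lies against the stop. Its spring pushes back with about 4 N when out and 8.5 N when flush.
- parts_dish: Bystander: round light-grey dish, 73 mm across, 20 mm high, right of the jig. Origin: centre of its underside.
- tape_amber: Bystander: amber tape roll, 66 x 70 x 19 mm, right of the jig. Origin: centre of its underside.
- loupe: Bystander: black loupe, 41 mm across, 36 mm high, behind the terminal block. Origin: centre of its underside.
- spare_knob: Bystander: black knob, 28 mm across, 17 mm high, left of the stop plate. Origin: centre of its underside.
- marker_pen: Bystander: dark blue pen, 115 x 14 x 14 mm, lying at the near edge of the bench. Origin: centre of its underside.
- hex_key_set: Bystander: flat red key case, 24 x 98 x 16 mm, lying at the near edge of the bench. Origin: centre of its underside.
Mind the look-alikes: they are no part of the job. Leave any white look-alike of the part that bears terminal_block_center alone.

How it is judged:
On the way, in this order (a step that is already met when the one before it is completed fails the run):
1. the red button is pressed fully, the others being up (value of joint red_button above 0.0045 m and value of joint each of yellow_button, green_button below 0.002 m), for 0.05 s.
2. the yellow button is pressed fully, the others being up (value of joint yellow_button above 0.0045 m and value of joint each of red_button, green_button below 0.002 m), for 0.05 s.
3. the green button is pressed fully, the others being up (value of joint green_button above 0.0045 m and value of joint each of red_button, yellow_button below 0.002 m), for 0.05 s.
At the end, for the whole second after the job is handed in: Gripper holds the block flat on the bed (within 4 mm, tilt under 0.1 rad), aligned to the lane within 0.1 rad and 6 mm, still, plunger in by over 10.5 mm, end bearing on the stop with 0.8 to 35 N; buttons up; bystanders within 25 mm of their starts (value of joint plunger above 0.0105 m and contact force between terminal_block and stop_plate between 0.8 and 35 N and contact force between the fingers and terminal_block above 1 N and y of terminal_block_center in the frame of jig between -0.006 and 0.006 m and z of terminal_block_center in the frame of jig between 0.016 and 0.023 m and angle between the y axis of terminal_block_center and the x axis of jig, either way round below 0.1 rad and angle between terminal_block_center's own z axis and vertical below 0.1 rad and linear speed of terminal_block below 0.01 m/s and value of joint each of red_button, yellow_button, green_button below 0.002 m and distance of each of parts_dish, tape_amber, loupe, spare_knob, marker_pen, hex_key_set from where it was at the start of the episode below 0.025 m); the arm keeps its last pose, push and grip.
It fails at once if two buttons pressed at once (value of joint each of red_button, yellow_button above 0.003 m or value of joint each of red_button, green_button above 0.003 m or value of joint each of yellow_button, green_button above 0.003 m).
It fails at once if the block is rammed into the stop plate (over 60 N) (contact force between terminal_block and stop_plate above 60 N).
It fails at once if a bystander is shifted by more than 25 mm (distance of any of parts_dish, tape_amber, loupe, spare_knob, marker_pen, hex_key_set from where it was at the start of the episode above 0.025 m).
It also fails if it takes over 61 s, if anything falls off the work surface, if the arm or the gripper's body presses on something with over 40 N, if the wrist force passes 120 N, or if a joint passes its speed limit or range.

ROBOT

A 6-joint arm with a two-finger parallel gripper is mounted at the origin on a cart in front of the work surface, level with it; the furniture and walls round the work are solid. World frame = base frame: x ahead of the robot, y to its left, z up, the work surface at z = 0. Lengths are in m, angles in rad, forces in N, time in s.
With the tool pointing down it reaches from about 0.275 to 0.75 m from the base axis. Payload 10.2 kg.
Tool frame: the origin (TCP) lies at the very end of the fingers, on their centre line; the grasp point (between the pads) lies 19 mm behind it (tcp_to_grasp is the distance from the TCP to the grasp point, in m); z points along the fingers, y is the line along which they close (so a half turn about z gives the same grasp; the last joint's range is limited). The gripper opens to 85 mm and grips with 20 to 120 N. Pads are 22 mm wide; open, the fingers measure 114 mm over their backs; the gripper's body (76 mm by 85 mm) begins 54 mm behind the grasp point. The pads swing forward as they close: fully open they stand 13 mm farther back than shut.
Start: joints at [-1.382, 0.313, 1.498, -0, 1.331, -0.223], TCP at [0.21, -0.481, 0.231] pointing down, gripper open.
Joint ranges: [-2.94, 2.94], [-0.97, 2.17], [0.19, 2.56], [-1.23, 4.37], [0.02, 3.11], [-2.88, 2.88]. Speed limits (rad/s): [2.39, 2.39, 3.01, 3.14, 3.14, 3.14].

INTERFACE

Orientations are given as a unit quaternion [w, x, y, z].
In Python, from station import * gives the robot as it stands.
- The arm moves only by the tool carry_out, never from a script. Its argument "plan" is one flat list of numbers, 7 for each row, row after row: the shift along the tool's x, y, z as a fraction of full scale, then the turn, a rotation vector about the tool's x, y, z as a fraction of full scale, then the opening, from -1 (shut) to 1 (fully open). In form: [tx, ty, tz, wx, wy, wz, fingers, tx, ty, tz, wx, wy, wz, fingers, ...]. A call has 1 to 10 rows; each row shifts and turns the commanded pose from where the row before left it, along the tool's axes as they then stand; what a row does not reach is not made up. Full scale, the value 1, is 0.1 m for a shift and 2 rad for a turn. A row lasts 1/10 s, in which the tool goes at most 50 mm and 8.59 degrees, less where a joint would pass 70% of its speed; a pose out of reach is approached as far as the arm can. A call with a number of a shift or a turn outside -1 to 1 is refused whole. A call with a gripper value outside its range is refused whole. The fingers move at their own pace and stop on an object; "squeeze" is the grip in N (left out, the last holds). Time passes only in rows, so rows that do not move let the fingers close. It gives the time, the measured TCP pose, the force, the opening and the grip force at its end, in the units of the state.
- get_obs(): the state, without advancing time (a new reading comes with each control period).
- get_image(name): name is "scene" or "top" or "wrist"; returns (picture, depth): 480x640x3 uint8, red, green, blue; 480x640 float32, m along the optical axis (not along the pixel's ray), 0 where there is no reading.
- camera_model(name): a dict with "K" (3x3 intrinsics, pixels), "T" (4x4, takes a point from camera to world coordinates). Camera axes: x right, y down, z forward; pixel columns grow to the right and rows downward; lengths in m; the calibration is good to about 2 mm. The wrist camera is an equidistant fisheye: a pixel r from the principal point sees the ray r / f radians off the axis. A picture is of the moment at which its call begins: read the wrist's pose just before it. camera_model takes no time and is no camera call; for the wrist camera it gives the pose at the moment of the call.
- close_job(): hands the job in; it is judged then, once.
Trained networks look in the newest picture that a camera, given by its name, has taken for a name from the list of things; names that differ only in an ending like _2 or _b are one class to them, and where a whole thing is asked for, a point or a joint stands for the part that bears it (a point fixed in the world has none). Each returns a list of dicts, best first, with "confidence" (0 to 1); they miss things now and then, are a little off and sometimes report something else, mostly with a low value. They report only what shows in the picture. A call takes as long as a camera call. They do not tell look-alikes from the thing itself.
- cut_out(label, camera): "pixels" (480x640 bool, what is visible of it) and "uv" ([column, row] in pixels, amid what is visible of it).
- tip_of(label, camera): "uv" ([column, row] in pixels: a listed point, or the origin of a listed thing).
The state is a dict: "time": time; "q": joint angles; "qd": joint speeds; "tau": joint torques, N m; "ee_pos": TCP position; "tool_rot": TCP orientation; "contact_force": force on the tool from outside, world axes, zero at the start; "ft_torque": the same for the moment, N m; "opening": opening from 0.0 (shut) to 1.0 (fully open); "gripper_force": force on a finger pad.
Only numpy, scipy, OpenCV 4.12 (cv2) and the standard library are available. Lean on these libraries where they do the work, as an engineer would, in place of code of your own. Each camera call takes 0.05 s, during which the arm holds its last target. There are 200 camera calls.

## Working session

There is one attempt and no reset: what is moved stays moved. The work goes in short steps, Python scripts to look and compute and a tool call to move; the robot and the scene stay as the last step left them, time stands still between calls to the robot, and variables do not carry over. Pictures are saved under pics/ and viewed, at most 10 in all, crops included, and the job is handed in when it is done.

Besides the shell and the picture viewer there is one more tool, called after "Call:" as name(argument=value, ...), one argument or row to a line, values as JSON. carry_out: Moves the arm, as the interface text tells. Shift numbers are shares of 0.1 m and turn numbers shares of 2 rad, none past 1 either way. Its arguments: {"type":"object","properties":{"plan":{"type":"array","items":{"type":"number"}},"squeeze":{"type":"number"}},"required":["plan"]}

```bash
mkdir -p pics; ls; cat > h.py <<'E'
from station import *
import numpy as np, cv2
def world(cam,uv,depth,M=None):
    M=M or camera_model(cam); K=M["K"];T=M["T"]
    u,v=int(round(uv[0])),int(round(uv[1]))
    d=depth[max(v-1,0):v+2,max(u-1,0):u+2]; d=np.median(d[d>0]) if (d>0).any() else 0
    return T[:3,:3]@np.array([(uv[0]-K[0][2])/K[0][0]*d,(uv[1]-K[1][2])/K[1][1]*d,d])+T[:3,3]
def cloud(cam,mask,depth):
    M=camera_model(cam);K=np.array(M["K"]);T=np.array(M["T"])
    v,u=np.nonzero(mask&(depth>0));d=depth[v,u]
    P=np.c_[(u-K[0,2])/K[0,0]*d,(v-K[1,2])/K[1,1]*d,d]
    return P@T[:3,:3].T+T[:3,3]
E
python3 - <<'E'
from h import *
np.set_printoptions(precision=4,suppress=True)
o=get_obs();print(o)
for c in ("top","scene"):
    p,d=get_image(c);cv2.imwrite(f"pics/{c}0.png",p[:,:,::-1]);np.save(f"{c}_d.npy",d)
    for l in ["red_button_top","yellow_button_top","green_button_top","terminal_block_center","jig","stop_plate","plunger_tip","tester"]:
        for r in tip_of(l,c)[:3]: print(c,l,np.round(r["uv"],1),round(r["confidence"],2),world(c,r["uv"],d))
print(get_obs()["time"])
E
```

```text
pics
{'time': 0.0, 'q': array([-1.3824,  0.3134,  1.4984, -0.    ,  1.3311, -0.2234]), 'qd': array([ 0.0018, -0.0016,  0.0004, -0.0011, -0.0005, -0.0018]), 'tau': array([ -0.0006, -41.2265, -25.9746,  -0.0002,   0.0041,  -0.    ]), 'ee_pos': array([ 0.2101, -0.4808,  0.2308]), 'tool_rot': array([-0.0006,  0.9789,  0.2044,  0.    ]), 'contact_force': array([-0.4061, -0.2521, -0.0726]), 'ft_torque': array([-0.0319, -0.0779,  0.0153]), 'gripper_force': 0.0, 'opening': 1.0014936111424921}
top red_button_top [211.6 230.6] 0.41 [0.5045 0.3381 0.0509]
top yellow_button_top [254.7 238.9] 0.6 [0.4835 0.2233 0.0507]
top green_button_top [234.4 233. ] 0.41 [0.4987 0.2776 0.05  ]
top terminal_block_center [322.9 250.4] 0.55 [0.4577 0.0442 0.0152]
top terminal_block_center [322.  218.1] 0.44 [0.5451 0.0476 0.0178]
top jig [373.1 212.2] 0.88 [ 0.5631 -0.0906  0.013 ]
top stop_plate [373.1 212.4] 0.68 [ 0.5626 -0.0906  0.0129]
top tester [238.2 236.6] 0.83 [0.4893 0.2673 0.0499]
top tester [256.8 237.5] 0.62 [0.4871 0.2177 0.0518]
scene red_button_top [390.4 288. ] 0.72 [ 0.3783 -0.0084  0.0146]
scene red_button_top [209.1 325.9] 0.45 [0.5049 0.3327 0.0523]
scene yellow_button_top [265.7 300.8] 0.59 [0.4869 0.2207 0.0516]
scene green_button_top [240.  316.7] 0.72 [0.4868 0.2778 0.0523]
scene green_button_top [423.4 180.3] 0.7 [ 0.5576 -0.2851  0.0183]
scene terminal_block_center [316.  247.4] 0.6 [0.5523 0.0495 0.0176]
scene terminal_block_center [343.  271.1] 0.53 [0.4676 0.0437 0.0188]
scene terminal_block_center [433.8 214.7] 0.47 [ 0.4641 -0.2245  0.0164]
scene jig [358.1 218.9] 0.62 [ 0.5641 -0.0813  0.0102]
scene stop_plate [359.7 216.4] 0.73 [ 0.5685 -0.0901  0.0089]
scene plunger_tip [363.5 213. ] 0.47 [ 0.5619 -0.0945  0.0235]
scene tester [242.3 323.8] 0.76 [0.4773 0.2802 0.0418]
scene tester [315.6 249.7] 0.52 [0.5468 0.0548 0.0193]
0.9
```

```bash
python3 - <<'E'
import cv2
p=cv2.imread("pics/top0.png");cv2.imwrite("pics/top0c.png",cv2.resize(p[150:310,190:450],None,fx=3,fy=3,interpolation=cv2.INTER_CUBIC))
E
```

```text
(no output)
```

View pics/top0c.png

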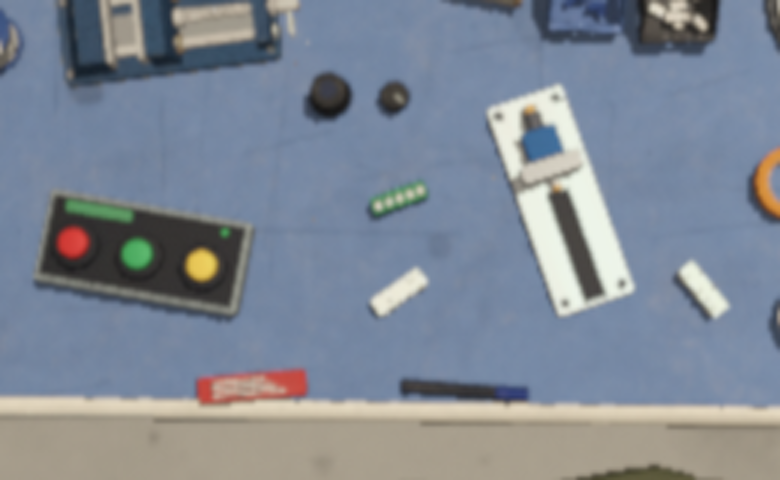

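View pics/scene0.png

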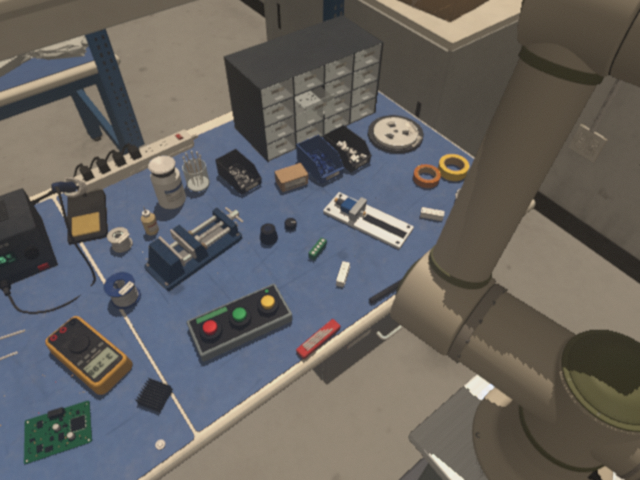

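In the top crop the three candidates for the block are the green one at top px (322,218) and white ones at (322,250) and (424,247). The green one fits. The buttons from left to right are red (214,231), green (236,235) and yellow (257,238). The jig lane points up-left to the stop at about (373,206).

```bash
cat >> h.py <<'E'
def rect(P):
    (c,s,a)=cv2.minAreaRect(P[:,:2].astype(np.float32)*1000)
    b=cv2.boxPoints((c,s,a));e=[b[1]-b[0],b[2]-b[1]];e=max(e,key=np.linalg.norm)
    return np.array(c)/1000,np.array(s),np.arctan2(e[1],e[0])
def hsvmask(p,h0,h1,smin,vmin,vmax=255,smax=255):
    h=cv2.cvtColor(p,cv2.COLOR_RGB2HSV);return cv2.inRange(h,(h0,smin,vmin),(h1,smax,vmax))>0
def near(mask,u,v,r):
    m=np.zeros_like(mask);m[max(v-r,0):v+r,max(u-r,0):u+r]=1;return mask&m
E
python3 - <<'E'
from h import *
np.set_printoptions(precision=4,suppress=True)
p=cv2.imread("pics/top0.png")[:,:,::-1].copy();d=np.load("top_d.npy")
for n,u,v,h0,h1 in (("red",214,231,0,8),("green",236,235,40,95),("yellow",257,238,15,35)):
    m=near(hsvmask(p,h0,h1,110,90),u,v,7);P=cloud("top",m,d);print(n,m.sum(),P.mean(0),np.median(P[:,2]))
m=near(hsvmask(p,40,90,70,40),322,218,13);P=cloud("top",m,d);print("block",m.sum(),np.median(P[:,2]),rect(P))
m=near(hsvmask(p,0,180,0,0,70),383,231,22);n,l,s,c=cv2.connectedComponentsWithStats(m.astype(np.uint8));i=1+s[1:,4].argmax()
P=cloud("top",l==i,d);print("lane",s[i],np.median(P[:,2]),rect(P))
for lab in("jig","stop_plate"):
    r=cut_out(lab,"top")[0];P=cloud("top",r["pixels"],d);print(lab,r["confidence"],len(P),np.median(P[:,2]),P[:,2].max(),rect(P))
print(camera_model("wrist"))
E
```

```text
red 101 [0.506  0.3326 0.0483] 0.04956426994698471
green 87 [0.4955 0.2754 0.0488] 0.049782595925136564
yellow 106 [0.4868 0.2185 0.0473] 0.04857321885822896
block 50 0.017852242944338736 (array([0.5527, 0.049 ]), array([19.886, 48.59 ]), np.float32(-1.2119973))Traceback (most recent call last):
  File "<stdin>", line 7, in <module>
ValueError: attempt to get argmax of an empty sequence
```

Call:
carry_out(
  plan=[0.38,-0.32,0,0,0,0,-1,0.38,-0.32,0,0,0,0,-1,0.38,-0.32,0,0,0,0,-1,0.38,-0.32,0,0,0,0,-1,0.38,-0.32,0,0,0,0,-1,0.38,-0.32,0,0,0,0,-1,0.38,-0.32,0,0,0,0,-1,0.38,-0.32,0,0,0,0,-1,0.38,-0.32,0,0,0,0,-1,0,0,0,0,0,0,-1],
)

```text
time: 1.9
ee_pos: [0.4096, -0.0756, 0.2315]
tool_rot: [-0.0, 0.978, 0.208, 0.0]
contact_force: [-0.6, -0.5, -0.4]
opening: 0.001
gripper_force: 0.0
```

```bash
python3 - <<'E'
from h import *
np.set_printoptions(precision=4,suppress=True)
print(get_obs()["ee_pos"],get_obs()["q"]);M=camera_model("wrist");print(M)
p,d=get_image("wrist");cv2.imwrite("pics/w1.png",p[:,:,::-1]);np.savez("w1.npz",p=p,d=d,K=M["K"],T=M["T"])
E
```

```text
[ 0.4096 -0.0756  0.2315] [-0.4663  0.0696  1.7948  0.0012  1.2769  0.6848]
{'K': array([[371.6483,   0.    , 316.2267],
       [  0.    , 371.6483, 237.1557],
       [  0.    ,   0.    ,   1.    ]]), 'T': array([[ 0.4068, -0.8766, -0.2569,  0.4742],
       [-0.9135, -0.3904, -0.1144, -0.047 ],
       [ 0.    ,  0.2812, -0.9596,  0.3736],
       [ 0.    ,  0.    ,  0.    ,  1.    ]])}
```

View pics/w1.png

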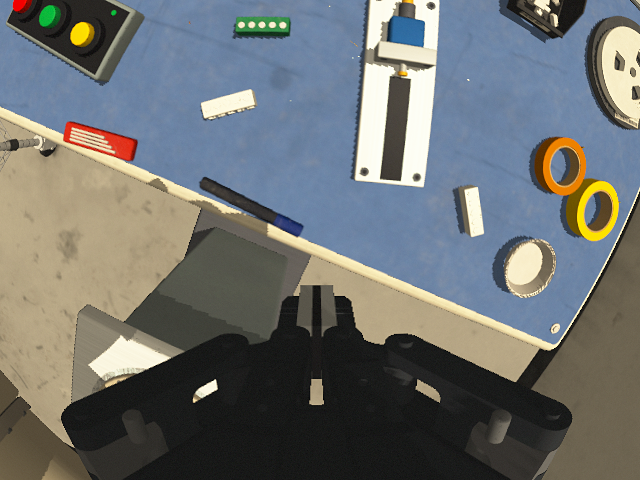

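The wrist view shows the green block at (263,26), white look-alikes at (229,104) and (470,211), the lane at (396,128), the plunger tip at (403,73) and the stop plate at (407,52). Only the green one fits the description, and this picture is large enough to confirm it. Next I measure from this view.

```bash
cat >> h.py <<'E'
def fcloud(mask,d,K,T,plane=None):
    v,u=np.nonzero(mask);x=(u-K[0,2])/K[0,0];y=(v-K[1,2])/K[1,1];th=np.hypot(x,y);k=np.tan(th)/np.maximum(th,1e-9)
    R=np.c_[x*k,y*k,np.ones(len(x))]
    if plane is None: dd=d[v,u];R=R[dd>0]*dd[dd>0][:,None];return R@T[:3,:3].T+T[:3,3]
    R=R@T[:3,:3].T;s=(plane-T[2,3])/R[:,2];return R*s[:,None]+T[:3,3]
E
python3 - <<'E'
from h import *
np.set_printoptions(precision=4,suppress=True)
z=np.load("w1.npz");p,d,K,T=z["p"],z["d"],z["K"],z["T"]
m=near(hsvmask(p,40,90,60,30),263,26,32);P=fcloud(m,d,K,T);print("block",m.sum(),np.percentile(P[:,2],[5,50,95]),rect(P[P[:,2]>.012]))
m=near(hsvmask(p,0,180,0,0,75),396,128,60);n,l,s,c=cv2.connectedComponentsWithStats(m.astype(np.uint8));i=l[130,396]
P=fcloud(l==i,d,K,T);c,sz,a=rect(P);print("lane",s[i],np.median(P[:,2]),c,sz,a)
# stop plate: points with z 0.03..0.04
m=near(np.ones(p.shape[:2],bool),403,60,45);P=fcloud(m,d,K,T);Q=P[(P[:,2]>.033)&(P[:,2]<.04)];print("stop",len(Q),rect(Q),np.median(Q[:,2]))
q=near(np.ones(p.shape[:2],bool),403,72,2);print("plunger",fcloud(q,d,K,T).mean(0))
for n,u,v,h0,h1 in (("green",48,17,40,95),("yellow",85,35,15,35)):
    m=near(hsvmask(p,h0,h1,110,90),u,v,16);P=fcloud(m,d,K,T);print(n,m.sum(),rect(P)[:2],np.median(P[:,2]))
E
```

```text
block 856 [0.0023 0.017  0.0186] (array([0.5511, 0.0445]), array([16.2324, 51.7817]), np.float32(-1.2131457))
lane [ 380   76   30  104 1517] 0.009791560171281855 [ 0.5101 -0.1158] [103.0691  20.6809] 0.34364358
stop 975 (array([ 0.5781, -0.0913]), array([16.6474, 56.3458]), np.float32(-1.2310205)) 0.035314124717880035
plunger [ 0.5618 -0.097   0.0226]
green 340 (array([0.4945, 0.2732]), array([23.7581, 25.8376])) 0.04921004479093524
yellow 480 (array([0.4854, 0.2193]), array([31.5406, 25.6713])) 0.049069742322606136
```

Call:
carry_out(
  plan=[0.281,-0.37,0,0,0,0,-1,0.281,-0.37,0,0,0,0,-1,0.281,-0.37,0,0,0,0,-1,0.281,-0.37,0,0,0,0,-1,0.281,-0.37,0,0,0,0,-1,0.281,-0.37,0,0,0,0,-1,0.281,-0.37,0.2,0,0,0,-1,0.281,-0.37,0.4,0,0,0,-1,0.281,-0.37,0.4,0,0,0,-1,0,0,0.4,0,0,0,-1],
)

```text
time: 2.95
ee_pos: [0.504, 0.3109, 0.1053]
tool_rot: [-0.0, 0.979, 0.205, 0.001]
contact_force: [-0.1, -0.9, 0.3]
opening: 0.001
gripper_force: 0.0
```

```bash
python3 - <<'E'
from h import *
np.set_printoptions(precision=4,suppress=True)
print(get_obs()["ee_pos"],get_obs()["q"]);M=camera_model("wrist");K,T=M["K"],M["T"]
p,d=get_image("wrist");cv2.imwrite("pics/w2.png",p[:,:,::-1])
for n,l in (("red",(0,8)),("green",(40,95)),("yellow",(15,35))):
    for r in tip_of(n+"_button_top","wrist")[:1]:
        u,v=np.round(r["uv"]).astype(int);P=fcloud(near(hsvmask(p,*l,110,90),u,v,45),d,K,T);P=P[P[:,2]>.043]
        print(n,r["uv"],r["confidence"],len(P),rect(P)[:2],np.median(P[:,2]))
E
```

```text
[0.504  0.3109 0.1053] [0.3548 0.5766 1.4461 0.0004 1.1161 1.5122]
red [283.2, 245.4] 0.83 1553 (array([0.505 , 0.3316]), array([25.1332, 24.6767])) 0.04971875795401212
green [362.6, 296.9] 0.74 1343 (array([0.4979, 0.2838]), array([44.1765, 24.2573])) 0.04973209594470335
yellow [436.1, 337.2] 0.63 894 (array([0.5012, 0.248 ]), array([92.4154, 22.1458])) 0.04967601047277352
```

View pics/w2.png

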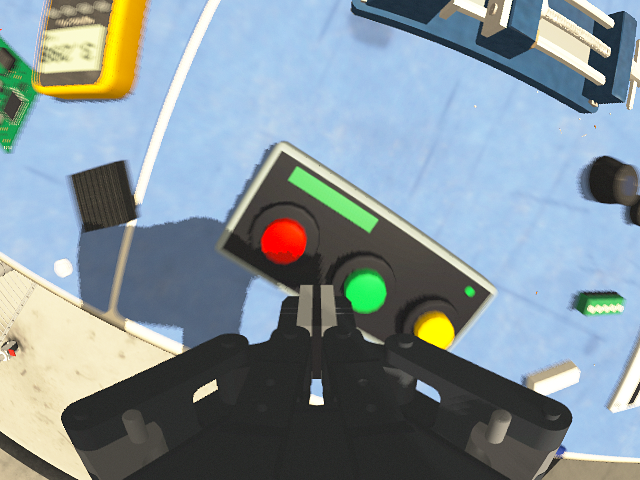

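The wrist view shows red at (284,241), green at (364,291) and yellow at (434,328), matching the estimates. I'll let the arm settle while descending, then press.

Call:
carry_out(
  plan=[0,0,0.2,0,0,0,-1,0,0,0,0,0,0,-1],
)

```text
time: 3.35
ee_pos: [0.5031, 0.3077, 0.0872]
tool_rot: [0.0, 0.979, 0.204, 0.0]
contact_force: [-0.1, 0.5, 0.4]
opening: 0.0
gripper_force: 0.0
```

Call:
carry_out(
  plan=[0.113,-0.212,0.15,0,0,0,-1,0,0,0.15,0,0,0,-1,0,0,0,0,0,0,-1,0,0,0.04,0,0,0,-1,0,0,0.04,0,0,0,-1,0,0,0.035,0,0,0,-1,0,0,0.03,0,0,0,-1,0,0,0,0,0,0,-1],
)

```text
time: 4.15
ee_pos: [0.5052, 0.3325, 0.0443]
tool_rot: [0.0, 0.979, 0.205, 0.001]
contact_force: [-5.1, -5.7, 18.9]
opening: -0.002
gripper_force: 9.4
```

Call:
carry_out(
  plan=[0,0,-0.15,0,0,0,-1,0,0,-0.15,0,0,0,-1,-0.211,0.325,0,0,0,0,-1,-0.211,0.325,0,0,0,0,-1,-0.211,0.325,0,0,0,0,-1,0,0,0,0,0,0,-1,0,0,0.15,0,0,0,-1,0,0,0,0,0,0,-1],
)

```text
time: 4.95
ee_pos: [0.4849, 0.2183, 0.0561]
tool_rot: [-0.0, 0.979, 0.204, -0.001]
contact_force: [-0.7, 0.4, 0.7]
opening: 0.0
gripper_force: 0.0
```

Call:
carry_out(
  plan=[0,0,0.04,0,0,0,-1,0,0,0.04,0,0,0,-1,0,0,0.04,0,0,0,-1,0,0,0.025,0,0,0,-1,0,0,0,0,0,0,-1],
)

```text
time: 5.45
ee_pos: [0.4859, 0.2187, 0.0442]
tool_rot: [-0.0, 0.979, 0.205, 0.001]
contact_force: [-6.0, 0.2, 19.7]
opening: 0.0
gripper_force: 10.1
```

Call:
carry_out(
  plan=[0,0,-0.15,0,0,0,-1,0,0,-0.15,0,0,0,-1,0.154,-0.238,0,0,0,0,-1,0.154,-0.238,0,0,0,0,-1,0,0,0,0,0,0,-1,0,0,0.15,0,0,0,-1,0,0,0,0,0,0,-1],
)

```text
time: 6.15
ee_pos: [0.4935, 0.2736, 0.0556]
tool_rot: [0.0, 0.979, 0.205, -0.002]
contact_force: [-0.7, 0.2, 0.3]
opening: -0.002
gripper_force: 0.0
```

Call:
carry_out(
  plan=[0,0,0.04,0,0,0,-1,0,0,0.04,0,0,0,-1,0,0,0.04,0,0,0,-1,0,0,0.027,0,0,0,-1,0,0,0,0,0,0,-1],
)

```text
time: 6.65
ee_pos: [0.495, 0.274, 0.0443]
tool_rot: [0.0, 0.979, 0.205, 0.0]
contact_force: [-5.4, -4.1, 17.6]
opening: 0.002
gripper_force: 8.3
```

Call:
carry_out(
  plan=[0,0,-0.3,0,0,0,-1,0,0,-0.4,0,0,0,-1,-0.067,0.388,0,0,0,0,-1,-0.067,0.388,0,0,0,0,-1,-0.067,0.388,0,0,0,0,-1,-0.067,0.388,0,0,0,0,-1,-0.067,0.388,0,0,0,0,0.3,-0.067,0.388,0,0,0,0,0.3,0,0,0,0,0,0,0.3],
)

```text
time: 7.55
ee_pos: [0.5519, 0.0407, 0.1125]
tool_rot: [0.0, 0.979, 0.202, 0.0]
contact_force: [0.4, 0.0, -0.2]
opening: 0.509
gripper_force: 0.0
```

Call:
carry_out(
  plan=[0,0,0,0,0,-0.074,0.3,0,0,0,0,0,-0.074,0.3,0,0,0,0,0,-0.074,0.3,0,0,0,0,0,-0.074,0.3,0,0,0,0,0,-0.074,0.3,0,0,0,0,0,-0.074,0.3,0,0,0,0,0,-0.074,0.3,0,0,0,0,0,-0.074,0.3,0,0,0,0,0,-0.074,0.3,0,0,0,0,0,-0.074,0.3],
)

```text
time: 8.55
ee_pos: [0.5507, 0.0454, 0.1125]
tool_rot: [-0.0, 0.582, 0.813, 0.0]
contact_force: [-0.1, -0.1, 0.9]
opening: 0.648
gripper_force: 0.0
```

Call:
carry_out(
  plan=[0,0,0,0,0,-0.0185,0.3,0,0,0,0,0,0,0.3,0,0,0,0,0,0,0.3],
)

```text
time: 8.85
ee_pos: [0.5508, 0.0451, 0.1125]
tool_rot: [-0.0, 0.57, 0.821, 0.0]
contact_force: [-0.7, 0.9, 0.6]
opening: 0.65
gripper_force: 0.0
```

```bash
python3 - <<'E'
from h import *
np.set_printoptions(precision=4,suppress=True)
o=get_obs();print(o["ee_pos"],o["q"],o["opening"]);w,x,y,_=o["tool_rot"];print("yaw",2*np.arctan2(y,x));M=camera_model("wrist");K,T=M["K"],M["T"]
p,d=get_image("wrist");cv2.imwrite("pics/w3.png",p[:,:,::-1])
m=hsvmask(p,40,90,60,30);P=fcloud(m,d,K,T);k=(np.hypot(P[:,0]-.551,P[:,1]-.0445)<.05)&(P[:,2]>.013)&(P[:,2]<.025)
print(k.sum(),rect(P[k]),np.median(P[k][:,2]))
E
```

```text
[0.5508 0.0451 0.1125] [-0.1304  0.4917  1.5657  0.0001  1.0843 -0.4875] 0.6503473661737237
yaw 1.9278438389422463
1386 (array([0.5514, 0.0451]), array([15.7751, 52.3455]), np.float32(-1.2065248)) 0.017423420417852206
```

View pics/w3.png

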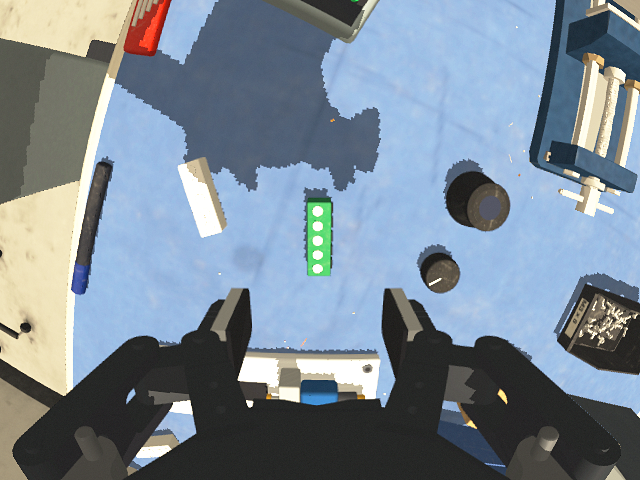

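The wrist view shows the green block at (318,238), midway between the pads and aligned; the white one is off at (203,198). I'll descend and grip.

Call:
carry_out(
  plan=[0,0,0.4,0,0,0,0.1,0,0,0.4,0,0,0,0,0,0,0.15,0,0,0,0,0,0,0.13,0,0,0,0,0,0,0,0,0,0,0,0,0,0,0,0,0,-1,0,0,0,0,0,0,-1,0,0,0,0,0,0,-1,0,0,0,0,0,0,-1],
  squeeze=60,
)

```text
time: 9.8
ee_pos: [0.5519, 0.0446, 0.006]
tool_rot: [0.001, 0.57, 0.822, 0.001]
contact_force: [-1.1, 0.2, 7.6]
opening: 0.167
gripper_force: 60.7
```

Call:
carry_out(
  plan=[0,0,0,0,0,0,-1,0,0,0,0,0,0,-1],
)

```text
time: 10.0
ee_pos: [0.5518, 0.0446, 0.006]
tool_rot: [0.001, 0.57, 0.822, 0.001]
contact_force: [-0.9, -0.9, 6.8]
opening: 0.165
gripper_force: 60.7
```

Call:
carry_out(
  plan=[0,0,-0.3,0,0,0,-1,0,0,-0.4,0,0,0.074,-1,0,0,0,0,0,0.074,-1,0,0,0,0,0,0.074,-1,0,0,0,0,0,0.074,-1,0,0,0,0,0,0.074,-1,0,0,0,0,0,0.074,-1,0,0,0,0,0,0.074,-1,0,0,0,0,0,0.074,-1,0,0,0,0,0,0.074,-1],
)

```text
time: 11.0
ee_pos: [0.551, 0.0447, 0.075]
tool_rot: [0.0, 0.957, 0.291, 0.0]
contact_force: [-0.3, -0.4, -0.0]
opening: 0.168
gripper_force: 59.9
```

Call:
carry_out(
  plan=[0,0,0,0,0,0.074,-1,0,0,0,0,0,0.053,-1,-0.2225,0.342,0,0,0,0,-1,-0.2225,0.342,0,0,0,0,-1,-0.2225,0.342,0,0,0,0,-1,-0.2225,0.342,0,0,0,0,-1,0,0,0,0,0,0,-1,0,0,0,0,0,0,-1],
)

```text
time: 11.8
ee_pos: [0.5131, -0.1146, 0.0749]
tool_rot: [0.0, 0.986, 0.17, 0.0]
contact_force: [-1.2, 0.2, -0.8]
opening: 0.17
gripper_force: 59.9
```

```bash
python3 - <<'E'
from h import *
np.set_printoptions(precision=4,suppress=True)
o=get_obs();print(o["ee_pos"],o["q"],o["opening"],o["contact_force"]);w,x,y,_=o["tool_rot"];print("yaw",2*np.arctan2(y,x));M=camera_model("wrist");K,T=M["K"],M["T"]
p,d=get_image("wrist");cv2.imwrite("pics/w4.png",p[:,:,::-1])
e=o["ee_pos"]
m=hsvmask(p,40,90,60,30);P=fcloud(m,d,K,T);k=(np.hypot(P[:,0]-e[0],P[:,1]-e[1])<.05)
print(k.sum(),rect(P[k]),np.percentile(P[k][:,2],[2,50,98]))
P=fcloud(np.ones_like(m),d,K,T);Q=P[(P[:,2]>.033)&(P[:,2]<.04)&(np.hypot(P[:,0]-.578,P[:,1]+.091)<.04)];print("stop",len(Q),rect(Q))
E
```

```text
[ 0.5131 -0.1146  0.0749] [-0.4429  0.4925  1.6822  0.0003  0.9664  0.7867] 0.1695461950551942 [-1.1741  0.236  -0.8001]
yaw 0.3409970630363738
3947 (array([ 0.5128, -0.1244]), array([52.8977, 53.6459]), np.float32(-0.051495843)) [0.0716 0.0863 0.0876]
stop 3709 (array([ 0.578 , -0.0914]), array([16.1994, 56.0933]), np.float32(-1.23038))
```

View pics/w4.png

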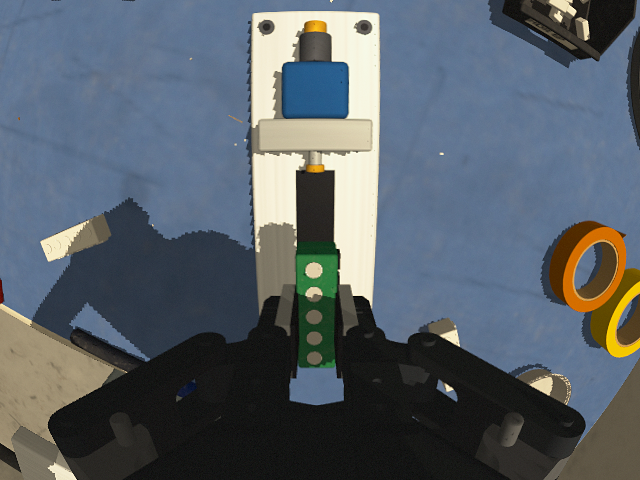

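The wrist view shows the block (318,305) held square, in line with the lane, the plunger (316,168) and the stop face (row 152). I'll lower it onto the bed.

Call:
carry_out(
  plan=[0,0,0.3,0,0,0,-1,0,0,0.2,0,0,0,-1,0,0,0.06,0,0,0,-1,0,0,0.02,0,0,0,-1,0,0,0,0,0,0,-1],
)

```text
time: 12.35
ee_pos: [0.5136, -0.1137, 0.0172]
tool_rot: [0.0, 0.985, 0.171, 0.0]
contact_force: [-0.1, -0.2, -0.2]
opening: 0.167
gripper_force: 59.9
```

Call:
carry_out(
  plan=[0,0,0.01,0,0,0,-1,0,0,0,0,0,0,-1,0.07,0,0,0,0,0,-1,0.07,0,0,0,0,0,-1,0.05,0,0,0,0,0,-1,0.03,0,0,0,0,0,-1,0.02,0,0,0,0,0,-1,0,0,0,0,0,0,-1],
)

```text
time: 13.15
ee_pos: [0.5356, -0.1062, 0.016]
tool_rot: [0.0, 0.985, 0.171, -0.001]
contact_force: [-4.7, -1.8, 6.9]
opening: 0.169
gripper_force: 60.9
```

Call:
carry_out(
  plan=[0.03,0,0,0,0,0,-1,0.03,0,0,0,0,0,-1,0.02,0,0,0,0,0,-1,0.01,0,0,0,0,0,-1,0,0,0,0,0,0,-1,0,0,0,0,0,0,-1],
)

```text
time: 13.75
ee_pos: [0.5432, -0.1035, 0.016]
tool_rot: [0.0, 0.985, 0.171, -0.002]
contact_force: [-10.8, -4.6, 10.6]
opening: 0.165
gripper_force: 61.3
```

Call:
carry_out(
  plan=[0.01,0,0,0,0,0,-1,0.01,0,0,0,0,0,-1,0,0,0,0,0,0,-1],
)

```text
time: 14.05
ee_pos: [0.5448, -0.1029, 0.0159]
tool_rot: [0.0, 0.985, 0.171, -0.002]
contact_force: [-10.1, -5.0, 11.5]
opening: 0.166
gripper_force: 61.4
```

Call:
carry_out(
  plan=[0.01,0,0,0,0,0,-1,0,0,0,0,0,0,-1],
)

```text
time: 14.25
ee_pos: [0.5457, -0.1026, 0.0159]
tool_rot: [0.0, 0.985, 0.171, -0.002]
contact_force: [-12.7, -5.0, 11.8]
opening: 0.172
gripper_force: 61.4
```

Call:
carry_out(
  plan=[0.01,0,0,0,0,0,-1,0,0,0,0,0,0,-1],
)

```text
time: 14.45
ee_pos: [0.5463, -0.1024, 0.016]
tool_rot: [0.0, 0.985, 0.171, -0.002]
contact_force: [-15.2, -6.9, 12.9]
opening: 0.167
gripper_force: 61.6
```

Call:
carry_out(
  plan=[0.01,0,0,0,0,0,-1,0,0,0,0,0,0,-1],
)

```text
time: 14.65
ee_pos: [0.5463, -0.1024, 0.0159]
tool_rot: [-0.0, 0.985, 0.171, -0.004]
contact_force: [-19.8, -9.3, 16.3]
opening: 0.171
gripper_force: 62.0
```

Call:
carry_out(
  plan=[0.01,0,0,0,0,0,-1,0,0,0,0,0,0,-1,0,0,0,0,0,0,-1],
)

```text
time: 14.95
ee_pos: [0.5464, -0.1023, 0.0159]
tool_rot: [-0.0, 0.985, 0.171, -0.005]
contact_force: [-26.5, -11.9, 20.4]
opening: 0.166
gripper_force: 62.5
```

```bash
python3 - <<'E'
from h import *
np.set_printoptions(precision=4,suppress=True)
o=get_obs();print(o["ee_pos"],o["contact_force"])
p,d=get_image("wrist");cv2.imwrite("pics/w5.png",cv2.resize(p[80:400,200:440,::-1],None,fx=1.8,fy=1.8))
print(get_obs()["contact_force"])
E
```

```text
[ 0.5464 -0.1023  0.0159] [-26.5172 -11.9368  20.3692]
[-25.8098 -11.4905  20.0004]
```

View pics/w5.png

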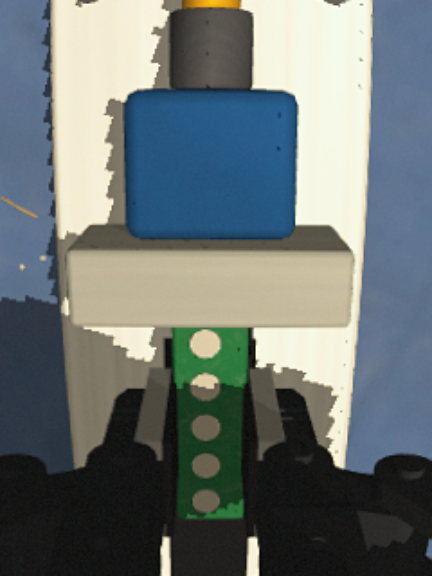

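The block's end is flush with the stop plate at (210,326) in the crop, straight in the lane and the plunger fully in. The total push is about 28 N, of which I estimate 14–20 N bears on the stop. I'm handing the job in.

```bash
python3 -c "
from station import *
print(close_job())"
```

```text
the job is handed in; nothing more can be done
None
```

The job is handed in: I pressed red, yellow and green in order, and the green block is held flat in the lane against the stop plate with an estimated 14–20 N; no verdict came back.

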